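# Set the gap screw to a feeler blade

### The job

Push the sliding gauge blade by its upright post fully in under the foot of the setting fixture, then turn the knurled thumbscrew clockwise a little at a time, feeling the blade by sliding it a few millimetres by the post, until it just drags: a pull of about 5 N (3.5 to 6.5 N) should slide it. Feel the drag once more at the final setting and leave the blade pushed in under the foot; never clamp it hard, and leave the things lying around the fixture alone.

Things in the scene. Friction and masses are not known exactly. Their poses are not given: they have to be found in the camera images.
- fixture: cast grey setting fixture, fixed: base plate 96 x 240 x 12 mm on a wooden board 120 x 264 x 20 mm; a rear column carries an arm (top 102 mm above the bench) over a round steel anvil. Origin: centre of the base plate's underside, 20 mm above the bench. Its long axis is y; the open front faces -x. The vertical screw axis is at x = 0, y = -55 mm in this frame; the gauge slides along y, inwards is -y.
- knob_mid (a point): middle of the round knurled steel thumbscrew head: 34 mm diameter, 26 mm high, mid-height 141 mm above the bench, on a 12 mm stem above the arm; any grip angle. Keeps its height. Clockwise from above lowers the foot 1.9 mm per rad and it stays as left (0.04 N m to turn). From the start, 0.35 to 2.05 rad brings the foot to the blade: how far the screw is backed off differs each time.
- carriage: aluminium gauge carriage that slides on a steel slideway along the fixture's y, guided, so it can only move that way; inwards (-y of the fixture) to its stop, 45 mm in all. It carries the blade and the post. Slides with about 0.4 N when the blade is free. Its origin is at the foot of the slideway, below the post's axis.
- post_mid (a point): point on the axis of the upright aluminium post of the gauge carriage, 12 mm below its top (top about 152 mm above the bench); the post is 16 mm wide across the fixture (x) and 12 mm along the slide (y), free for 80 mm down. Fully in, it stands 94 mm (+-4) from the screw axis.
- blade_tip (a point): tip of the steel gauge blade, 13 mm wide and 2.5 mm thick, which points to -y of the fixture from the carriage. Fully in, the tip is 20 mm (+-4) beyond the screw axis; it must end at least 10 mm beyond it. At the start it is short of the foot.
- wedge: black rubber buffer block, 44 x 71 x 30 mm, lying in front of the fixture; leave it alone.
- cam_lock: small steel cam lock, 36 mm, standing in front of the fixture; leave it alone.
- cylinder: rim lock cylinder, 61 x 45 x 45 mm, lying behind the fixture; leave it alone.
- oiler: small oil bottle with a spout, 39 mm diameter, 113 mm high, standing behind the fixture; leave it alone.
- anvil_top (a point): centre of the round anvil's top, on the screw axis. Above it hangs the fixture's round-ended 12 mm steel foot, on a stiff spring in the screw; the blade goes between. From contact on, each further rad of the screw adds about 20 N of pressure on the blade and about 11 N of drag. Over 25 N of pressure (about 13 N of drag) spoils the blade. The blade's top lies 65 mm above the bench.

How it is judged:
On the way, in this order (a step that is already met when the one before it is completed fails the run):
1. the blade is pushed in under the foot (tip at least 10 mm beyond the screw axis) while still free (y of blade_tip in the frame of fixture below -0.065 m and contact force between fixture and carriage below 0.5 N), for 0.2 s.
2. the blade is slid by feel under the foot while the foot presses it with 5.5 to 15 N (a drag of about 3 to 7.5 N) (linear speed of carriage above 0.003 m/s and y of blade_tip in the frame of fixture below -0.057 m and contact force between fixture and carriage between 5.5 and 15 N), for 0.06 s.
At the end, for the whole second after the job is handed in: The blade's tip is at least 10 mm beyond the screw axis, at rest, and the fixture's foot presses the blade with 5.5 to 15 N, so that it drags with roughly 3 to 7.5 N (y of blade_tip in the frame of fixture below -0.065 m and linear speed of carriage below 0.005 m/s and contact force between fixture and carriage between 5.5 and 15 N); the robot touches nothing.
It fails at once if the foot clamps the blade with more than 26 N (contact force between fixture and carriage above 26 N).
It fails at once if the rubber block is moved more than 15 mm (distance of wedge from where it was at the start of the episode above 0.015 m).
It fails at once if the cam lock is moved more than 15 mm (distance of cam_lock from where it was at the start of the episode above 0.015 m).
It fails at once if the lock cylinder is moved more than 15 mm (distance of cylinder from where it was at the start of the episode above 0.015 m).
It fails at once if the oil bottle is moved more than 15 mm (distance of oiler from where it was at the start of the episode above 0.015 m).
It also fails if it takes over 72 s, if anything falls off the work surface, if the arm or the gripper's body presses on something with over 40 N, if the wrist force passes 120 N, or if a joint passes its speed limit or range.

### The arm

A 7-joint arm with a two-finger parallel gripper is mounted at the origin on a cart in front of the work surface, level with it; the furniture and walls round the work are solid. World frame = base frame: x ahead of the robot, y to its left, z up, the work surface at z = 0. Lengths are in m, angles in rad, forces in N, time in s.
With the tool pointing down it reaches from about 0.4 to 0.85 m from the base axis. Payload 10.4 kg.
Tool frame: the origin (TCP) lies at the very end of the fingers, on their centre line; the grasp point (between the pads) lies 19 mm behind it; z points along the fingers, y is the line along which they close (so a half turn about z gives the same grasp; the last joint's range is limited). The gripper opens to 87 mm and grips with 3 to 60 N. Pads are 19 mm wide; open, the fingers measure 117 mm over their backs; the gripper's body (75 mm by 190 mm) begins 51 mm behind the grasp point.
Start: joints at [1.129, 0.332, -0.065, 1.46, 0.022, 1.35, -0.088], TCP at [0.254, -0.571, 0.201] pointing down, gripper open.
Joint ranges: [-2.6, 2.6], [-0.5, 2.12], [-1.47, 1.34], [0.16, 2.42], [-1.27, 4.41], [0.06, 2.06], [-2.6, 2.6]. Speed limits (rad/s): [2.22, 2.22, 2.79, 2.79, 3.14, 3.14, 3.14].

### API

Orientations are given as a unit quaternion [x, y, z, w].
In Python, from bench import * gives the robot as it stands.
- The arm moves only by the tool step_arm, never from a script. Its arguments are lists of equal length, an entry for each row: "delta_pos": the shift along the world's x, y, z in units of 25 mm (1.0 is 25 mm), a list of three; "turn": the turn about the world's z in units of 0.12 rad (1.0 is 0.12 rad). In form: {"delta_pos": [[tx, ty, tz], ...], "turn": [turn, ...]}. A call has 1 to 12 rows; each row shifts and turns the commanded pose from where the row before left it; what a row does not reach is not made up. A row lasts 1/10 s, in which the tool goes at most 50 mm and 8.59 degrees, less where a joint would pass 70% of its speed; a pose out of reach is approached as far as the arm can. A call with a number of a shift or a turn outside -1 to 1 is refused whole. A call with a gripper value outside its range is refused whole. "grip" is the closure, from 0 (fully open) to 1 (shut), set as the call begins (left out, the last holds). The fingers move at their own pace and stop on an object; "newtons" is the grip in N (left out, the last holds). Time passes only in rows, so rows that do not move let the fingers close. It gives the time, the measured TCP pose, the force, the opening and the grip force at its end, in the units of the state.
- read_state(): the state, without advancing time (a new reading comes with each control period).
- camera(name): name is "scene" or "top"; returns a dict with "image" (384x512x3 uint8, red, green, blue), "z_map" (384x512 float32, m along the optical axis (not along the pixel's ray), 0 where there is no reading), "mtx" (3x3 intrinsics, pixels), "view" (4x4, takes a point from world to camera coordinates). Camera axes: x right, y up, looking along -z (the intrinsics and any distortion apply to the point x, -y, -z); pixel columns grow to the right and rows downward; lengths in m; the calibration is good to about 2 mm. A picture is of the moment at which its call begins.
- close_job(): hands the job in; it is judged then, once.
The state is a dict: "time": time; "joint_positions": joint angles; "joint_vel": joint speeds; "joint_torque": joint torques, N m; "ee_pos": TCP position; "eef_rot": TCP orientation; "ft_force": force on the tool from outside, world axes, zero at the start; "torque": the same for the moment, N m; "width": finger opening in m; "grip_force": force on a finger pad.
Only numpy, scipy, OpenCV 4.12 (cv2) and the standard library are available. Lean on these libraries where they do the work, as an engineer would, in place of code of your own. Each camera call takes 0.05 s, during which the arm holds its last target. There are 200 camera calls.

## Working session

There is one attempt and no reset: what is moved stays moved. The work goes in short steps, Python scripts to look and compute and a tool call to move; the robot and the scene stay as the last step left them, time stands still between calls to the robot, and variables do not carry over. Pictures are saved under pics/ and viewed, at most 10 in all, crops included, and the job is handed in when it is done.

Besides the shell and the picture viewer there is one more tool, called after "Emit:" in YAML: its name, and indented under it one key for each argument. step_arm: Moves the arm, as the interface text tells. Shifts and turns lie within -1 to 1; 1 stands for 25 mm of shift or 0.12 rad of turn. Its arguments: {"type":"object","properties":{"delta_pos":{"type":"array"},"turn":{"type":"array"},"grip":{"type":"number"},"newtons":{"type":"number"}},"required":["delta_pos","turn"]}

```bash
mkdir -p pics
cat > h.py <<'E'
from bench import *
import numpy as np, cv2
def snap(n,f,crop=None,s=1):
    c=camera(n); im=c["image"][:,:,::-1]
    if crop: a,b,d,e=crop; im=im[b:e,a:d]
    cv2.imwrite("pics/"+f,cv2.resize(im,None,fx=s,fy=s,interpolation=cv2.INTER_CUBIC)); return c
def ray(c,u,v):
    p=cv2.undistortPoints(np.array([[[u,v]]],float),c["mtx"],None)[0,0]
    V=np.linalg.inv(c["view"]); return V[:3,3],V[:3,:3]@np.array([p[0],-p[1],-1])
def atz(c,u,v,z):
    o,d=ray(c,u,v); return o+d*(z-o[2])/d[2]
def pt(c,u,v):
    o,d=ray(c,u,v); return o+d*c["z_map"][int(v),int(u)]
E
python3 - <<'E'
from h import *
import pickle
c=snap("top","top1.png",s=1.5); d=snap("scene","sc1.png",s=1.5)
pickle.dump((c,d),open("c.pkl","wb"))
for k in(c,d): print(k["mtx"],k["view"].round(3), [x for x in k])
s=read_state(); print({k:np.round(v,3) for k,v in s.items()})
E
```

```text
[[469.45952236   0.         244.78268579]
 [  0.         469.45952236 200.06938777]
 [  0.           0.           1.        ]] [[ 0.002 -1.    -0.028  0.026]
 [ 0.995 -0.     0.096 -0.553]
 [-0.096 -0.028  0.995 -1.015]
 [ 0.     0.     0.     1.   ]] ['image', 'z_map', 'mtx', 'view']
[[377.27974596   0.         250.7676733 ]
 [  0.         377.27974596 189.3193656 ]
 [  0.           0.           1.        ]] [[-0.578 -0.816 -0.02   0.321]
 [ 0.316 -0.246  0.916 -0.277]
 [-0.752  0.524  0.4   -0.502]
 [ 0.     0.     0.     1.   ]] ['image', 'z_map', 'mtx', 'view']
{'time': np.float64(0.1), 'joint_positions': array([ 1.129,  0.333, -0.065,  1.461,  0.022,  1.35 , -0.089]), 'joint_vel': array([ 0.002, -0.001, -0.001, -0.002, -0.   ,  0.   ,  0.001]), 'joint_torque': array([ 0.0000e+00, -6.2455e+01,  2.4000e-02, -3.9072e+01, -6.1000e-02,
        3.7000e-02,  0.0000e+00]), 'ee_pos': array([ 0.254, -0.571,  0.2  ]), 'eef_rot': array([ 0.978,  0.208, -0.   , -0.001]), 'ft_force': array([ 0.406, -0.319,  0.384]), 'torque': array([-0.001, -0.003, -0.039]), 'grip_force': np.float64(0.0), 'width': np.float64(0.088)}
```

View pics/top1.png

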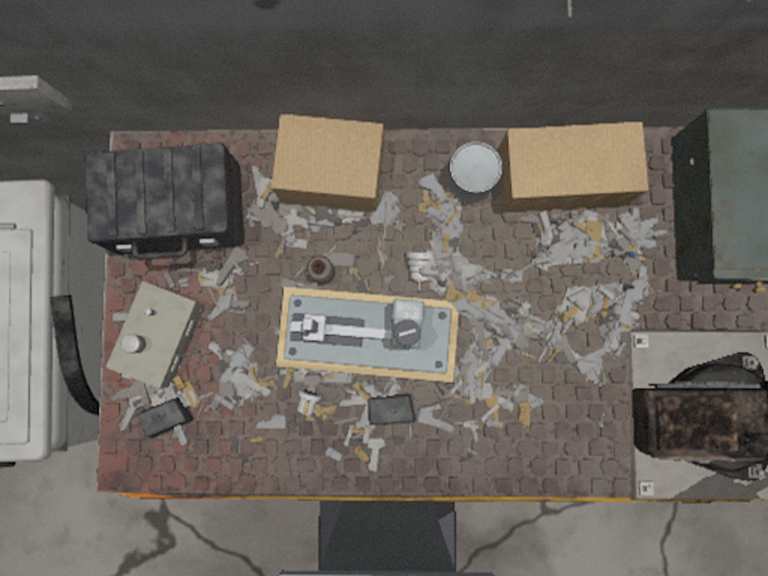

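View pics/sc1.png

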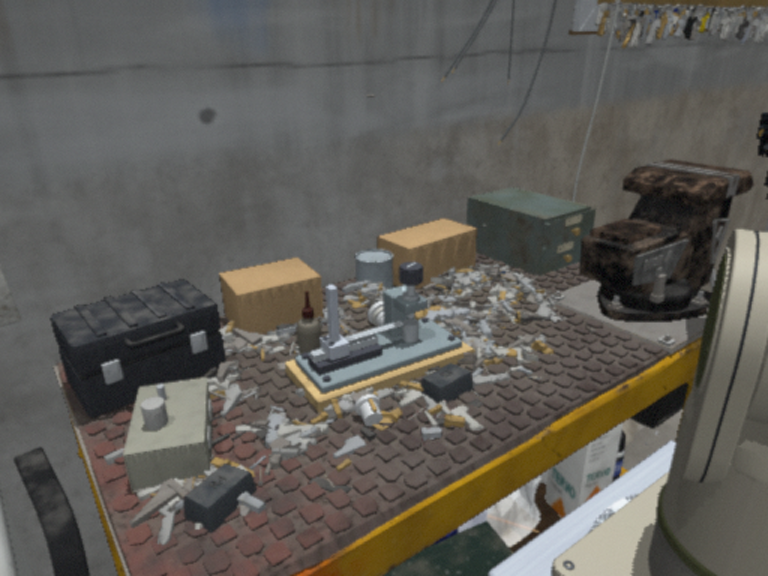

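The top view shows the knob at about (407,331) and the post at about (313,325), in the 1.5x picture. The oiler is at (319,268), the cam lock at (308,400) and the wedge at (391,409). I'll enlarge this area.

Run:
```python
import pickle,cv2
c,d=pickle.load(open("c.pkl","rb"))
im=c["image"][160:290,170:320,::-1]
cv2.imwrite("pics/crop.png",cv2.resize(im,None,fx=4.6,fy=4.6,interpolation=cv2.INTER_CUBIC))
from h import pt,atz
for n,u,v,z in [("knob",407,331,.154),("post",313,325,.152)]:
  print(n,atz(c,u/1.5,v/1.5,z).round(4),pt(c,u/1.5,v/1.5).round(4))
for u,v in [(284,288),(459,302),(453,382),(278,367)]: print(atz(c,u/1.5,v/1.5,.02).round(4))
```

```text
knob [ 0.5002 -0.0282  0.154 ] [ 0.5001 -0.0281  0.1559]
post [0.508  0.0938 0.152 ] [0.5087 0.095  0.1407]
[0.5715 0.1517 0.02  ]
[ 0.5504 -0.1092  0.02  ]
[ 0.4324 -0.0993  0.02  ]
[0.4537 0.159  0.02  ]
```

View pics/crop.png

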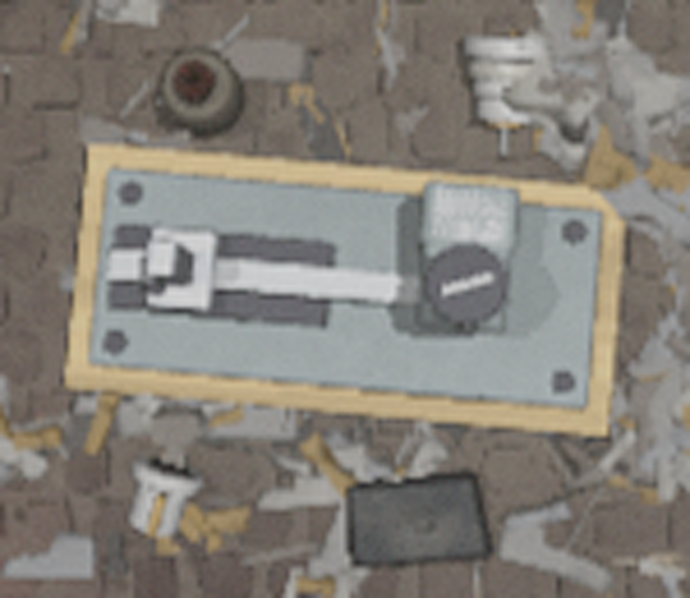

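Run:
```python
import pickle,numpy as np
c,d=pickle.load(open("c.pkl","rb"))
from h import pt
def cloud(c,lo,hi,u0,u1,v0,v1):
    P=[(*pt(c,u,v),u,v) for u in range(u0,u1) for v in range(v0,v1) if c["z_map"][v,u]>0]
    P=np.array(P); return P[(P[:,2]>lo)&(P[:,2]<hi)]
for n,a in [("post",(.143,.16,195,225,200,235)),("knob",(.147,.165,255,290,205,240))]:
    p=cloud(c,*a); print(n,len(p),p.mean(0).round(4),p.min(0).round(4),p.max(0).round(4))
Y=np.array([.081,.9967]);X=np.array([.9967,-.081])
for n,k,a in [("spost",d,(.12,.16,205,235,180,240)),("sknob",d,(.128,.16,260,290,168,195))]:
    p=cloud(k,*a); p=p[(p[:,0]>.45)&(p[:,0]<.56)];print(n,len(p),p.mean(0).round(4),p.min(0).round(4),p.max(0).round(4))
print(np.array([[int(1000*pt(c,u,v)[2]) for u in range(196,222)] for v in range(206,230)]))
```

```text
post 52 [5.093e-01 1.021e-01 1.506e-01 2.045e+02 2.160e+02] [5.015e-01 9.680e-02 1.442e-01 2.020e+02 2.120e+02] [5.175e-01 1.073e-01 1.550e-01 2.070e+02 2.200e+02]
knob 249 [ 4.984000e-01 -2.700000e-02  1.534000e-01  2.707349e+02  2.216145e+02] [ 4.803e-01 -4.310e-02  1.484e-01  2.620e+02  2.130e+02] [ 5.154e-01 -1.010e-02  1.578e-01  2.790e+02  2.310e+02]
spost 120 [5.061000e-01 1.067000e-01 1.378000e-01 2.205583e+02 1.975333e+02] [5.005e-01 9.890e-02 1.201e-01 2.170e+02 1.900e+02] [5.189e-01 1.114e-01 1.519e-01 2.240e+02 2.060e+02]
sknob 230 [ 4.913000e-01 -1.940000e-02  1.444000e-01  2.734087e+02  1.821957e+02] [ 4.801e-01 -4.090e-02  1.282e-01  2.660e+02  1.750e+02] [ 5.150e-01 -7.000e-03  1.543e-01  2.810e+02  1.900e+02]
[[ 31  28  29  31  31  33  27  32  29  34  30  30  28  33  32  31  31  32
   31  31  32  30  31  30  29  33]
 [ 31  29  27  27  31  34  31  31  35  30  31  31  30  32  30  28  31  33
   31  31  29  27  33  31  31  32]
 [ 30  32  28  31  33  30  30  33  33  32  33  31  33  32  36  30  32  32
   30  31  32  31  30  32  27  31]
 [ 48  43  45  42  43  33  29  33  31
[... 1552 characters left out ...]
68  67  66
   68  70  53  42  41  45  48  54]
 [ 43  46  44  44  45  46  72  67  67  66  68  70  69  69  65  68  67  69
   72  66  46  44  47  46  45  43]
 [ 44  47  45  44  47  44  71  66  66  69  66  68  67  68  69  68  68  67
   68  66  45  47  46  44  48  41]
 [ 44  46  44  46  45  40  64  65  70  67  68  69  71  67  67  65  68  67
   71  69  45  41  47  43  42  45]
 [ 44  43  44  43  44  40  42  45  44  42  43  46  51  57  68  64  64  68
   66  60  46  45  44  41  43  50]
 [ 31  31  31  32  33  33  31  28  30  31  35  42  43  46  42  47  46  45
   47  43  43  41  43  45  47  45]
 [ 29  30  33  28  31  34  29  33  30  30  31  32  32  30  31  30  28  32
   29  28  35  32  42  42  43  45]]
```

Run:
```python
import pickle,numpy as np
c,d=pickle.load(open("c.pkl","rb"))
for k in (c,d):
    v,u=np.nonzero(k["z_map"]>0);z=k["z_map"][v,u];M=k["mtx"]
    P=np.c_[(u-M[0,2])/M[0,0]*z,-(v-M[1,2])/M[1,1]*z,-z]
    V=np.linalg.inv(k["view"]);W=P@V[:3,:3].T+V[:3,3]
    print([ [ round(float(W[(abs(W[:,0]-x)<.05)&(abs(W[:,1]-y)<.05),2].max(initial=-1)),2) for y in np.arange(-.75,.2,.1)] for x in np.arange(.15,.8,.1)])
```

```text
[[-1.0, -1.0, -1.0, -1.0, -1.0, -1.0, -0.01, -0.0, -0.0, -0.0], [-1.0, -1.0, 0.02, 0.02, 0.02, 0.01, 0.01, 0.01, 0.01, 0.01], [-1.0, -1.0, 0.05, 0.17, 0.17, 0.02, 0.02, 0.03, 0.04, 0.03], [-1.0, -1.0, 0.05, 0.17, 0.17, 0.02, 0.03, 0.16, 0.07, 0.07], [-1.0, -1.0, 0.13, 0.13, 0.03, 0.03, 0.05, 0.16, 0.15, 0.15], [-1.0, -1.0, 0.13, 0.13, 0.09, 0.1, 0.1, 0.05, 0.09, 0.08], [-1.0, -1.0, 0.13, 0.13, 0.1, 0.1, 0.1, 0.08, 0.09, 0.09]]
[[-1.0, -1.0, -1.0, -1.0, -1.0, -1.0, 0.0, 0.01, 0.01, 0.01], [-1.0, 0.24, 0.31, 0.33, 0.02, 0.0, 0.0, 0.0, 0.0, 0.0], [-0.27, 0.33, 0.31, 0.24, 0.17, 0.01, 0.02, 0.03, 0.03, 0.03], [-1.0, 0.24, 0.24, 0.23, 0.17, 0.02, 0.02, 0.15, 0.07, 0.09], [-1.0, -1.0, 0.13, 0.12, 0.03, 0.03, 0.04, 0.15, 0.15, 0.15], [-1.0, -1.0, 0.13, 0.13, 0.09, 0.09, 0.09, 0.05, 0.09, 0.06], [-1.0, -1.0, 0.13, 0.13, 0.09, 0.09, 0.09, 0.07, 0.09, 0.09]]
```

Emit:
step_arm:
  delta_pos:
    - [0, 0, 1]
    - [0, 0, 1]
    - [0, 0, 1]
    - [0, 0, 1]
    - [0.5, 0.5, 0.5]
    - [0.6, 1, 0]
    - [0.6, 1, 0]
    - [0.6, 1, 0]
    - [0.6, 1, 0]
    - [0.6, 1, 0]
    - [0.6, 1, 0]
    - [0.6, 1, 0]
  turn: [0, 0, 0, 0, 0, 0, 0, 0, 0, 0, 0, 0]
  grip: 0.4

```text
time: 1.3
ee_pos: [0.3727, -0.3811, 0.3124]
eef_rot: [0.978, 0.208, -0.0, -0.0]
ft_force: [0.2, -0.5, -0.2]
width: 0.0521
grip_force: 0.0
```

Emit:
step_arm:
  delta_pos:
    - [0.5, 1, 0]
    - [0.5, 1, 0]
    - [0.5, 1, 0]
    - [0.5, 1, 0]
    - [0.5, 1, 0]
    - [0.5, 1, 0]
    - [0.5, 1, 0]
    - [0.5, 1, 0]
    - [0.5, 1, 0]
    - [0.5, 1, 0]
    - [0.3, 1, 0]
    - [0, 1, 0]
  turn: [-0.4, -0.4, -0.4, -0.4, -0.4, -0.4, -0.4, -0.4, -0.4, -0.4, 0, 0]

```text
time: 2.5
ee_pos: [0.5043, -0.0809, 0.3121]
eef_rot: [1.0, -0.03, -0.001, -0.0]
ft_force: [-0.0, 0.0, 0.1]
width: 0.0521
grip_force: 0.0
```

Emit:
step_arm:
  delta_pos:
    - [0.16, 1, 0]
    - [0, 1, 0]
    - [0, 1, 0]
    - [0, 1, 0]
    - [0, 1, -0.5]
    - [0, 1, -1]
    - [0, 1, -1]
    - [0, 0.3, -1]
    - [0, 0, -0.5]
    - [0, 0, 0]
  turn: [-0.17, 0, 0, 0, 0, 0, 0, 0, 0, 0]

```text
time: 3.5
ee_pos: [0.5069, 0.0988, 0.2114]
eef_rot: [0.999, -0.041, -0.002, 0.0]
ft_force: [-0.4, 0.3, -0.6]
width: 0.052
grip_force: 0.0
```

Run:
```python
from h import *
snap("scene","sc2.png",(150,100,350,280),3.5)
print(read_state()["ee_pos"],read_state()["ft_force"])
```

```text
[0.50775984 0.09850468 0.21289465] [-0.17053661 -0.16606856  0.03229077]
```

View pics/sc2.png

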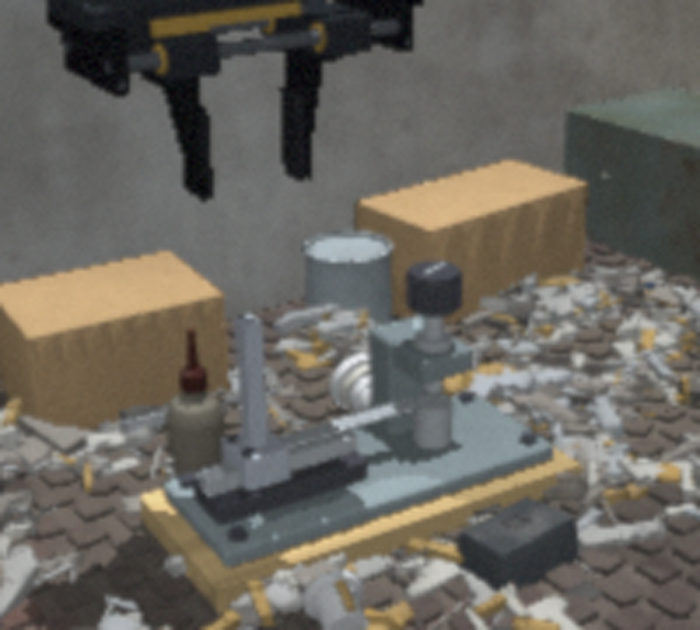

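The open fingers are at (200,190) and (297,175), on either side of the post at (250,320). I'll lower and grip the post.

Emit:
step_arm:
  delta_pos:
    - [0, 0.1, -1]
    - [0, 0, -1]
    - [0, 0, -1]
    - [0, 0, -0.7]
    - [0, 0, 0]
    - [0, 0, 0]
  turn: [0, 0, 0, 0, 0, 0]

```text
time: 4.15
ee_pos: [0.509, 0.1012, 0.1221]
eef_rot: [0.999, -0.041, 0.001, -0.0]
ft_force: [0.8, 0.1, 0.5]
width: 0.052
grip_force: 0.0
```

Emit:
step_arm:
  delta_pos:
    - [0, 0, 0]
    - [0, 0, 0]
    - [0, 0, 0]
    - [0, 0, 0]
    - [0, 0, 0]
    - [0, 0, 0]
  turn: [0, 0, 0, 0, 0, 0]
  grip: 1
  newtons: 12

```text
time: 4.75
ee_pos: [0.5082, 0.1015, 0.1207]
eef_rot: [0.999, -0.041, 0.0, 0.0]
ft_force: [0.3, 0.8, 0.3]
width: 0.0121
grip_force: 0.2
```

Emit:
step_arm:
  delta_pos:
    - [-0.02, -0.24, 0]
    - [-0.02, -0.24, 0]
    - [-0.02, -0.24, 0]
    - [-0.02, -0.24, 0]
    - [-0.02, -0.2, 0]
    - [0, 0, 0]
  turn: [0, 0, 0, 0, 0, 0]

```text
time: 5.35
ee_pos: [0.5056, 0.0714, 0.1207]
eef_rot: [0.999, -0.041, -0.0, 0.0]
ft_force: [-1.2, -0.1, 2.2]
width: 0.0114
grip_force: 12.0
```

Emit:
step_arm:
  delta_pos:
    - [-0.01, -0.08, 0]
    - [0, 0, 0]
  turn: [0, 0]

```text
time: 5.55
ee_pos: [0.5055, 0.0704, 0.1207]
eef_rot: [0.999, -0.041, 0.0, 0.0]
ft_force: [-0.8, -0.2, 2.0]
width: 0.0118
grip_force: 12.0
```

Emit:
step_arm:
  delta_pos:
    - [-0.01, -0.08, 0]
    - [0, 0, 0]
  turn: [0, 0]

```text
time: 5.75
ee_pos: [0.5053, 0.0684, 0.1207]
eef_rot: [0.999, -0.041, 0.0, 0.0]
ft_force: [-0.1, -0.6, 1.4]
width: 0.0115
grip_force: 12.0
```

Emit:
step_arm:
  delta_pos:
    - [-0.01, -0.08, 0]
    - [0, 0, 0]
  turn: [0, 0]

```text
time: 5.95
ee_pos: [0.5051, 0.0662, 0.1207]
eef_rot: [0.999, -0.041, 0.0, 0.0]
ft_force: [0.4, -0.1, 1.5]
width: 0.0119
grip_force: 12.0
```

Emit:
step_arm:
  delta_pos:
    - [-0.01, -0.08, 0]
    - [0, 0, 0]
  turn: [0, 0]

```text
time: 6.15
ee_pos: [0.5049, 0.0642, 0.1207]
eef_rot: [0.999, -0.041, 0.0, 0.0]
ft_force: [1.6, 0.3, 0.2]
width: 0.0114
grip_force: 12.0
```

Emit:
step_arm:
  delta_pos:
    - [-0.01, -0.08, 0]
    - [0, 0, 0]
  turn: [0, 0]

```text
time: 6.35
ee_pos: [0.5048, 0.0638, 0.1208]
eef_rot: [0.999, -0.04, 0.001, -0.001]
ft_force: [3.2, 5.2, -2.0]
width: 0.0118
grip_force: 12.0
```

Emit:
step_arm:
  delta_pos:
    - [0.005, 0.08, 0]
    - [0, 0, 0]
    - [0, 0, 0]
    - [0, 0, 0]
    - [0, 0, 0]
    - [0, 0, 1]
    - [0, 0, 1]
  turn: [0, 0, 0, 0, 0, 0, 0]
  grip: 0.38

```text
time: 7.05
ee_pos: [0.5039, 0.0644, 0.1708]
eef_rot: [0.999, -0.041, -0.001, 0.0]
ft_force: [0.0, 0.0, -0.2]
width: 0.0523
grip_force: 0.0
```

Emit:
step_arm:
  delta_pos:
    - [-0.07, -0.9, 0]
    - [-0.07, -0.9, 0]
    - [-0.07, -0.9, 0]
    - [-0.07, -0.9, 0]
    - [0, -0.04, -0.8]
    - [0, 0, -1]
    - [0, 0, -0.2]
    - [0, 0, 0]
  turn: [0, 0, 0, 0, 0, 0, 0, 0]

```text
time: 7.85
ee_pos: [0.497, -0.0264, 0.1203]
eef_rot: [0.999, -0.041, -0.001, -0.0]
ft_force: [-0.2, -0.2, 0.4]
width: 0.0535
grip_force: 0.0
```

Run:
```python
from h import *
snap("scene","sc3.png",(150,100,350,280),3.5)
s=read_state();print(s["ee_pos"],s["ft_force"],s["joint_positions"])
```

```text
[ 0.49773599 -0.02629378  0.12122148] [0.43896015 0.00143641 0.7290727 ] [ 0.47888843  0.15971166 -0.55753002  1.86621319  0.09265501  1.14113076
 -1.76358699]
```

View pics/sc3.png

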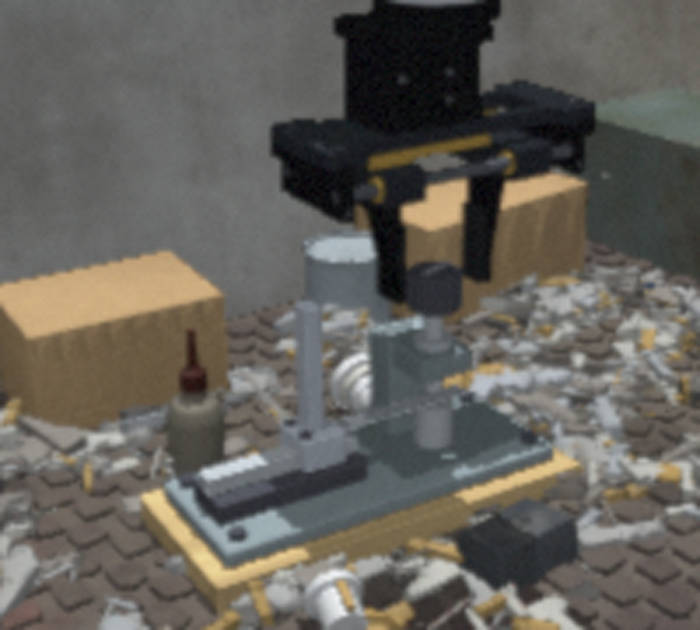

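The post has moved in and the fingers straddle the knob (435,285). First I pre-rotate, since j7 is limited in the clockwise direction. Then I grip the knob and turn it 0.72 rad.

Emit:
step_arm:
  delta_pos:
    - [0, 0, 0]
    - [0, 0, 0]
    - [0, 0, 0]
    - [0, 0, 0]
  turn: [1, 1, 1, 0]

```text
time: 8.3
ee_pos: [0.4983, -0.0264, 0.122]
eef_rot: [0.99, 0.14, 0.001, 0.0]
ft_force: [1.1, 0.0, -0.2]
width: 0.0536
grip_force: 0.0
```

Emit:
step_arm:
  delta_pos:
    - [0, 0, 0]
    - [0, 0, 0]
    - [0, 0, 0]
    - [0, 0, 0]
  turn: [0, 0, 0, 0]
  grip: 1
  newtons: 20

```text
time: 8.7
ee_pos: [0.4978, -0.027, 0.1209]
eef_rot: [0.99, 0.138, 0.0, 0.0]
ft_force: [0.5, -2.3, 0.8]
width: 0.0329
grip_force: 20.0
```

Emit:
step_arm:
  delta_pos:
    - [0, 0, 0]
    - [0, 0, 0]
    - [0, 0, 0]
    - [0, 0, 0]
    - [0, 0, 0]
    - [0, 0, 0]
    - [0, 0, 0]
  turn: [-1, -1, -1, -1, -1, -1, 0]

```text
time: 9.4
ee_pos: [0.4978, -0.0264, 0.1209]
eef_rot: [0.975, -0.22, 0.0, -0.0]
ft_force: [-0.1, -1.0, 1.0]
width: 0.0332
grip_force: 20.0
```

Run:
```python
from h import *
s=read_state();print(s["ee_pos"],s["eef_rot"],s["ft_force"],s["torque"],s["joint_positions"],s["width"])
```

```text
[ 0.49783323 -0.0264378   0.12087433] [ 9.75451984e-01 -2.20212055e-01  2.75567235e-04 -3.37091628e-05] [-0.09566849 -0.95574659  0.98862311] [-0.02034919 -0.17177272 -0.00312286] [ 0.4505695   0.1561804  -0.52628009  1.86817489  0.08624216  1.13896292
 -2.12139437] 0.033153126772212535
```

Emit:
step_arm:
  delta_pos:
    - [0, 0, 0]
    - [0, 0, 0]
    - [0, 0, 0]
    - [0, 0, 1]
    - [0, 0, 1]
    - [0.07, 0.9, 0]
    - [0.07, 0.9, 0]
    - [0.07, 0.9, 0]
    - [0.07, 0.9, 0]
    - [0, 0.04, -0.8]
    - [0, 0, -1]
    - [0, 0, -0.2]
  turn: [0, 0, 0, 0, 0, 1, 1, 1, 0, 0, 0, 0]
  grip: 0.38

```text
time: 10.6
ee_pos: [0.5029, 0.0643, 0.1183]
eef_rot: [0.999, -0.04, -0.002, 0.0]
ft_force: [0.1, 0.8, 0.5]
width: 0.0537
grip_force: 0.0
```

Emit:
step_arm:
  delta_pos:
    - [0, 0, 0]
    - [0, 0, 0]
    - [0, 0, 0]
    - [0, 0, 0]
    - [0, 0, 0]
  turn: [0, 0, 0, 0, 0]
  grip: 1
  newtons: 12

```text
time: 11.1
ee_pos: [0.5049, 0.0645, 0.1212]
eef_rot: [0.999, -0.041, 0.0, 0.0]
ft_force: [0.4, 0.4, 0.1]
width: 0.0216
grip_force: 0.0
```

Emit:
step_arm:
  delta_pos:
    - [0.01, 0.08, 0]
    - [0.01, 0.08, 0]
  turn: [0, 0]

```text
time: 11.3
ee_pos: [0.5052, 0.0686, 0.1209]
eef_rot: [0.999, -0.041, 0.0, 0.0]
ft_force: [-0.9, -0.4, 1.7]
width: 0.0117
grip_force: 12.0
```

Emit:
step_arm:
  delta_pos:
    - [0, 0, 0]
    - [0, 0, 0]
  turn: [0, 0]

```text
time: 11.5
ee_pos: [0.5052, 0.0688, 0.1209]
eef_rot: [0.999, -0.041, 0.0, -0.0]
ft_force: [-0.6, -0.1, 2.8]
width: 0.0113
grip_force: 12.0
```

Emit:
step_arm:
  delta_pos:
    - [-0.01, -0.08, 0]
    - [-0.01, -0.08, 0]
  turn: [0, 0]

```text
time: 11.7
ee_pos: [0.5048, 0.0643, 0.1208]
eef_rot: [0.999, -0.041, 0.0, 0.0]
ft_force: [0.3, 0.6, 3.0]
width: 0.0118
grip_force: 12.0
```

The blade is still free. Next turn: 0.48 rad.

Emit:
step_arm:
  delta_pos:
    - [0, 0, 0]
    - [0, 0, 0]
    - [0, 0, 0]
    - [0, 0, 1]
    - [0, 0, 1]
    - [-0.07, -0.9, 0]
    - [-0.07, -0.9, 0]
    - [-0.07, -0.9, 0]
    - [-0.07, -0.9, 0]
    - [0, -0.04, -0.8]
    - [0, 0, -1]
    - [0, 0, -0.2]
  turn: [0, 0, 0, 0, 0, 1, 1, 0, 0, 0, 0, 0]
  grip: 0.38

```text
time: 12.9
ee_pos: [0.4958, -0.0266, 0.1183]
eef_rot: [0.997, 0.079, -0.002, -0.0]
ft_force: [-0.1, 0.6, 0.1]
width: 0.0536
grip_force: 0.0
```

Emit:
step_arm:
  delta_pos:
    - [0, 0, 0]
    - [0, 0, 0]
    - [0, 0, 0]
    - [0, 0, 0]
    - [0, 0, 0]
  turn: [0, 0, 0, 0, 0]
  grip: 1
  newtons: 20

```text
time: 13.4
ee_pos: [0.4983, -0.0268, 0.1217]
eef_rot: [0.997, 0.079, 0.001, 0.0]
ft_force: [0.8, -1.5, 5.7]
width: 0.0331
grip_force: 20.0
```

Emit:
step_arm:
  delta_pos:
    - [0, 0, 0]
    - [0, 0, 0]
    - [0, 0, 0]
    - [0, 0, 0]
    - [0, 0, 0]
  turn: [-1, -1, -1, -1, 0]

```text
time: 13.9
ee_pos: [0.4983, -0.0267, 0.1217]
eef_rot: [0.987, -0.162, 0.001, 0.0]
ft_force: [-1.2, -1.3, 6.1]
width: 0.0332
grip_force: 20.0
```

Emit:
step_arm:
  delta_pos:
    - [0, 0, 0]
    - [0, 0, 0]
    - [0, 0, 0]
    - [0, 0, 1]
    - [0, 0, 1]
    - [0.07, 0.9, 0]
    - [0.07, 0.9, 0]
    - [0.07, 0.9, 0]
    - [0.07, 0.9, 0]
    - [0, 0.04, -0.8]
    - [0, 0, -1]
    - [0, 0, -0.2]
  turn: [0, 0, 0, 0, 0, 1, 1, 0, 0, 0, 0, 0]
  grip: 0.38

```text
time: 15.1
ee_pos: [0.5028, 0.0644, 0.1182]
eef_rot: [0.999, -0.041, -0.002, 0.0]
ft_force: [0.5, -0.1, 0.7]
width: 0.0541
grip_force: 0.0
```

Emit:
step_arm:
  delta_pos:
    - [0, 0, 0]
    - [0, 0, 0]
    - [0, 0, 0]
    - [0, 0, 0]
    - [0, 0, 0]
    - [0, 0, 0]
  turn: [0, 0, 0, 0, 0, 0]
  grip: 1
  newtons: 12

```text
time: 15.7
ee_pos: [0.5047, 0.0645, 0.1209]
eef_rot: [0.999, -0.041, 0.0, 0.0]
ft_force: [-0.3, -0.2, -0.2]
width: 0.0139
grip_force: 0.0
```

Emit:
step_arm:
  delta_pos:
    - [0.01, 0.08, 0]
    - [0.01, 0.08, 0]
  turn: [0, 0]

```text
time: 15.9
ee_pos: [0.5051, 0.0683, 0.1209]
eef_rot: [0.999, -0.041, -0.0, 0.0]
ft_force: [-0.9, -1.6, 3.9]
width: 0.0117
grip_force: 12.0
```

Emit:
step_arm:
  delta_pos:
    - [0, 0, 0]
    - [0, 0, 0]
  turn: [0, 0]

```text
time: 16.1
ee_pos: [0.5051, 0.0689, 0.1209]
eef_rot: [0.999, -0.041, 0.0, -0.0]
ft_force: [-1.4, -0.0, 3.9]
width: 0.0117
grip_force: 12.0
```

Emit:
step_arm:
  delta_pos:
    - [-0.01, -0.08, 0]
    - [-0.01, -0.08, 0]
  turn: [0, 0]

```text
time: 16.3
ee_pos: [0.5047, 0.0648, 0.1209]
eef_rot: [0.999, -0.041, 0.0, -0.0]
ft_force: [-1.1, 1.8, 3.5]
width: 0.0116
grip_force: 12.0
```

Some drag has appeared. I'll feel it again over a longer slide, with several readings.

Emit:
step_arm:
  delta_pos:
    - [0.006, 0.07, 0]
    - [0.006, 0.07, 0]
  turn: [0, 0]

```text
time: 16.5
ee_pos: [0.505, 0.0671, 0.1209]
eef_rot: [0.999, -0.041, 0.0, 0.0]
ft_force: [-1.7, -1.3, 4.9]
width: 0.012
grip_force: 12.0
```

Emit:
step_arm:
  delta_pos:
    - [0.006, 0.07, 0]
  turn: [0]

```text
time: 16.6
ee_pos: [0.5051, 0.069, 0.1208]
eef_rot: [0.999, -0.041, 0.0, 0.0]
ft_force: [-1.0, -1.4, 5.4]
width: 0.0119
grip_force: 12.0
```

Emit:
step_arm:
  delta_pos:
    - [0.006, 0.07, 0]
  turn: [0]

```text
time: 16.7
ee_pos: [0.5053, 0.0707, 0.1209]
eef_rot: [0.999, -0.041, 0.0, 0.0]
ft_force: [-1.4, -1.3, 5.9]
width: 0.0117
grip_force: 12.0
```

Emit:
step_arm:
  delta_pos:
    - [-0.006, -0.07, 0]
    - [-0.006, -0.07, 0]
  turn: [0, 0]

```text
time: 16.9
ee_pos: [0.5051, 0.0681, 0.1209]
eef_rot: [0.999, -0.041, 0.0, -0.0]
ft_force: [-1.0, 1.4, 4.9]
width: 0.0114
grip_force: 12.0
```

Emit:
step_arm:
  delta_pos:
    - [-0.006, -0.07, 0]
  turn: [0]

```text
time: 17.0
ee_pos: [0.5048, 0.0662, 0.1208]
eef_rot: [0.999, -0.041, 0.0, -0.0]
ft_force: [-0.7, 1.5, 5.4]
width: 0.0121
grip_force: 12.0
```

Emit:
step_arm:
  delta_pos:
    - [-0.006, -0.07, 0]
  turn: [0]

```text
time: 17.1
ee_pos: [0.5047, 0.0644, 0.1208]
eef_rot: [0.999, -0.041, 0.0, -0.0]
ft_force: [0.1, 1.5, 5.9]
width: 0.0117
grip_force: 12.0
```

The pull is about 1.4 N, of which 0.4 N is the slide itself. A further 0.34 rad should bring it to about 5 N.

Emit:
step_arm:
  delta_pos:
    - [0, 0, 0]
    - [0, 0, 0]
    - [0, 0, 0]
    - [0, 0, 1]
    - [0, 0, 1]
    - [-0.07, -0.9, 0]
    - [-0.07, -0.9, 0]
    - [-0.07, -0.9, 0]
    - [-0.07, -0.9, 0]
    - [0, -0.04, -0.8]
    - [0, 0, -1]
    - [0, 0, -0.2]
  turn: [0, 0, 0, 0, 0, 1, 1, 0, 0, 0, 0, 0]
  grip: 0.38

```text
time: 18.3
ee_pos: [0.4958, -0.0267, 0.1182]
eef_rot: [0.997, 0.079, -0.002, -0.0]
ft_force: [0.9, -0.5, -0.0]
width: 0.0542
grip_force: 0.0
```

Emit:
step_arm:
  delta_pos:
    - [0, 0, 0]
    - [0, 0, 0]
    - [0, 0, 0]
    - [0, 0, 0]
    - [0, 0, 0]
  turn: [0, 0, 0, 0, 0]
  grip: 1
  newtons: 20

```text
time: 18.8
ee_pos: [0.4983, -0.0268, 0.1217]
eef_rot: [0.997, 0.079, 0.001, 0.0]
ft_force: [-0.1, -1.8, 5.8]
width: 0.0334
grip_force: 20.0
```

Emit:
step_arm:
  delta_pos:
    - [0, 0, 0]
    - [0, 0, 0]
    - [0, 0, 0]
    - [0, 0, 0]
    - [0, 0, 0]
  turn: [-0.8, -0.8, -0.8, -0.4, 0]

```text
time: 19.3
ee_pos: [0.4983, -0.0268, 0.1217]
eef_rot: [0.996, -0.09, 0.001, 0.0]
ft_force: [0.7, -0.9, 6.4]
width: 0.033
grip_force: 20.0
```

Emit:
step_arm:
  delta_pos:
    - [0, 0, 0]
    - [0, 0, 0]
    - [0, 0, 0]
    - [0, 0, 1]
    - [0, 0, 1]
    - [0.07, 0.9, 0]
    - [0.07, 0.9, 0]
    - [0.07, 0.9, 0]
    - [0.07, 0.9, 0]
    - [0, 0.04, -0.8]
    - [0, 0, -1]
    - [0, 0, -0.2]
  turn: [0, 0, 0, 0, 0, 0.8, 0, 0, 0, 0, 0, 0]
  grip: 0.38

```text
time: 20.5
ee_pos: [0.5028, 0.0644, 0.1182]
eef_rot: [0.999, -0.041, -0.002, 0.0]
ft_force: [0.1, -0.4, -0.1]
width: 0.0538
grip_force: 0.0
```

Emit:
step_arm:
  delta_pos:
    - [0, 0, 0]
    - [0, 0, 0]
    - [0, 0, 0]
    - [0, 0, 0]
    - [0, 0, 0]
    - [0, 0, 0]
  turn: [0, 0, 0, 0, 0, 0]
  grip: 1
  newtons: 20

```text
time: 21.1
ee_pos: [0.5047, 0.0645, 0.1209]
eef_rot: [0.999, -0.041, 0.0, 0.0]
ft_force: [0.2, -0.4, 0.3]
width: 0.0139
grip_force: 0.0
```

Emit:
step_arm:
  delta_pos:
    - [0.006, 0.07, 0]
    - [0.006, 0.07, 0]
    - [0.006, 0.07, 0]
  turn: [0, 0, 0]

```text
time: 21.4
ee_pos: [0.5051, 0.0684, 0.1209]
eef_rot: [0.999, -0.041, -0.0, 0.001]
ft_force: [-1.6, -6.0, 4.5]
width: 0.0118
grip_force: 20.0
```

Emit:
step_arm:
  delta_pos:
    - [0.006, 0.07, 0]
  turn: [0]

```text
time: 21.5
ee_pos: [0.5053, 0.0701, 0.1209]
eef_rot: [0.999, -0.041, -0.0, 0.001]
ft_force: [-1.8, -5.7, 3.9]
width: 0.0117
grip_force: 20.0
```

Emit:
step_arm:
  delta_pos:
    - [-0.006, -0.07, 0]
    - [-0.006, -0.07, 0]
    - [-0.006, -0.07, 0]
  turn: [0, 0, 0]

```text
time: 21.8
ee_pos: [0.5049, 0.0674, 0.1209]
eef_rot: [0.999, -0.04, 0.0, -0.001]
ft_force: [0.7, 4.4, 2.4]
width: 0.0114
grip_force: 20.0
```

Emit:
step_arm:
  delta_pos:
    - [-0.006, -0.07, 0]
  turn: [0]

```text
time: 21.9
ee_pos: [0.5047, 0.0652, 0.1209]
eef_rot: [0.999, -0.04, 0.0, -0.0]
ft_force: [0.0, 4.4, 2.0]
width: 0.0116
grip_force: 20.0
```

The pull averages about 5.1 N over both directions, which is in the band. I'll release, lift clear and check.

Emit:
step_arm:
  delta_pos:
    - [0, 0, 0]
    - [0, 0, 0]
  turn: [0, 0]

```text
time: 22.1
ee_pos: [0.5047, 0.0642, 0.1209]
eef_rot: [0.999, -0.041, 0.0, 0.0]
ft_force: [-0.7, 2.1, 5.0]
width: 0.012
grip_force: 20.0
```

Emit:
step_arm:
  delta_pos:
    - [0, 0, 0]
    - [0, 0, 0]
    - [0, 0, 0]
    - [0, 0, 0]
    - [0, 0, 1]
    - [0, 0, 1]
    - [0, 0, 1]
    - [0, 0, 1]
    - [0, 0, 0]
    - [0, 0, 0]
  turn: [0, 0, 0, 0, 0, 0, 0, 0, 0, 0]
  grip: 0.38

```text
time: 23.1
ee_pos: [0.5047, 0.0644, 0.2207]
eef_rot: [0.999, -0.041, 0.0, 0.0]
ft_force: [-0.2, -0.2, -0.3]
width: 0.0542
grip_force: 0.0
```

Run:
```python
from h import *
snap("scene","sc4.png",(150,100,350,280),3.5)
```

```text
(no output)
```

View pics/sc4.png

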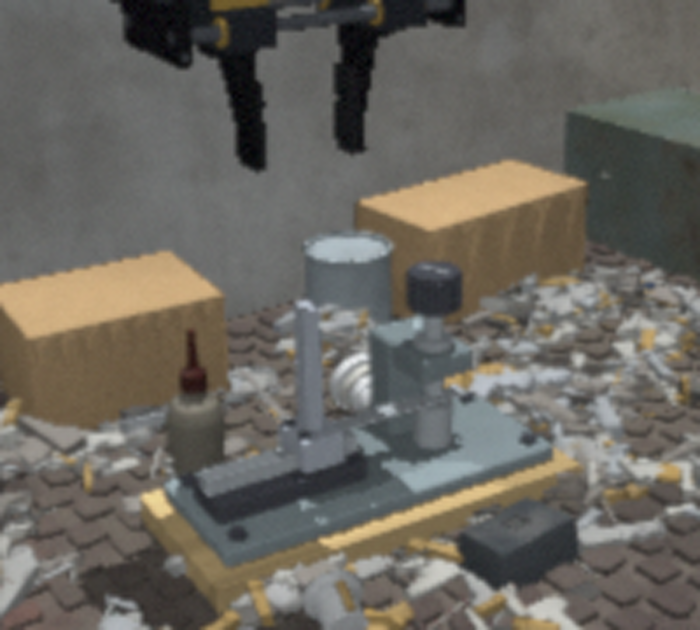

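The gripper is clear. The post is fully in at (308,380), the blade lies under the foot at (425,405), and the surrounding items haven't moved.

```bash
python3 -c "
from bench import *
print(close_job())"
```

```text
the job is handed in; nothing more can be done
None
```

I've handed the job in: the blade is pushed in under the foot and slides with a pull of about 5.1 N (5.9 N out, 4.4 N in, felt at the final setting). The gripper is clear, the items around the fixture look unmoved, and no pass or fail result was returned.

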